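# Close the water filter's cap nut: by hand, then with the spanner

## Robot

A 6-joint arm with a two-finger parallel gripper is mounted at the origin on a cart in front of the work surface, level with it; the furniture and walls round the work are solid. World frame = base frame: x ahead of the robot, y to its left, z up, the work surface at z = 0. Lengths are in m, angles in rad, forces in N, time in s.
With the tool pointing down it reaches from about 0.275 to 0.75 m from the base axis. Payload 10.2 kg.
Tool frame: the origin (TCP) lies at the very end of the fingers, on their centre line; the grasp point (between the pads) lies 19 mm behind it; z points along the fingers, y is the line along which they close (so a half turn about z gives the same grasp; the last joint's range is limited). The gripper opens to 85 mm and grips with 20 to 120 N. Pads are 22 mm wide; open, the fingers measure 114 mm over their backs; the gripper's body (76 mm by 85 mm) begins 54 mm behind the grasp point. The pads swing forward as they close: fully open they stand 13 mm farther back than shut.
Start: joints at [0.961, 0.313, 1.498, -0, 1.331, -0.223], TCP at [0.198, 0.486, 0.231] pointing down, gripper open.
Joint ranges: [-2.94, 2.94], [-0.97, 2.17], [0.19, 2.56], [-1.23, 4.37], [0.02, 3.11], [-2.88, 2.88]. Speed limits (rad/s): [2.39, 2.39, 3.01, 3.14, 3.14, 3.14].

## Interface

Orientations are given as a unit quaternion [x, y, z, w].
In Python, from station import env gives the robot as it stands.
- The arm moves only by the tool arm_command, never from a script. Its arguments are lists of equal length, an entry for each row: "delta_pos": the shift along the tool's x, y, z in mm, a list of three; "delta_rot": the turn, a rotation vector about the tool's x, y, z in rad, a list of three; "gripper": the finger opening in mm, from 0 to 85.4. A call has 1 to 12 rows; each row shifts and turns the commanded pose from where the row before left it, along the tool's axes as they then stand; what a row does not reach is not made up. A row lasts 1/12 s, in which the tool goes at most 41.7 mm and 7.16 degrees, less where a joint would pass 70% of its speed; a pose out of reach is approached as far as the arm can. A call with a gripper value outside its range is refused whole. The fingers move at their own pace and stop on an object; "squeeze" is the grip in N (left out, the last holds). Time passes only in rows, so rows that do not move let the fingers close. It gives the time, the measured TCP pose, the force, the opening and the grip force at its end, in the units of the state.
- env.observe(): the state, without advancing time (a new reading comes with each control period).
- env.read_camera(name): name is "scene" or "top" or "wrist"; returns the picture (480x640x3 uint8, red, green, blue); there is no depth.
- env.calibration(name): a dict with "mtx" (3x3 intrinsics, pixels), "D" ([k1, k2, p1, p2, k3] as OpenCV has them; the pictures are not rectified), "origin" and "orientation" of the camera in the world; the wrist camera has in their place "T_tool_cam" (4x4, takes a point from camera to tool coordinates, whose origin is the TCP and whose axes are the flange's). Camera axes: x right, y down, z forward; pixel columns grow to the right and rows downward; lengths in m; the calibration is good to about 2 mm. A picture is of the moment at which its call begins: read the wrist's pose just before it. calibration takes no time and is no camera call.
- env.sign_off(): hands the job in; it is judged then, once.
The state is a dict: "t": time; "q": joint angles; "qvel": joint speeds; "joint_efforts": joint torques, N m; "eef_pos": TCP position; "orientation": TCP orientation; "wrist_force": force on the tool from outside, world axes, zero at the start; "moment": the same for the moment, N m; "grip_width": finger opening in m; "grip_force": force on a finger pad.
Only numpy, scipy, OpenCV 4.12 (cv2) and the standard library are available. Lean on these libraries where they do the work, as an engineer would, in place of code of your own. Each camera call takes 0.05 s, during which the arm holds its last target. There are 200 camera calls.

## Task

The water filter on the worktop has been cleaned and its captive hexagonal cap nut is still slack: turn the nut clockwise by hand until its pointer meets the single mark on the flange, and no farther by hand. Then fit the larger spanner, the one that fits the nut, and tighten the nut to its stop, where the pointer stands between the two close marks. Take the spanner off and lay it flat on the worktop clear of the filter without dropping it, and leave the other things where they are.

Things in the scene. Friction and masses are not known exactly. Their poses are not given: they have to be found in the camera images.
- filter: Fixed water filter: grey base plate 150 x 190 x 12 mm carrying a horizontal brass pipe (along the base's y, 75 mm up), from which a round brass leg rises, leaning 30 degrees from vertical towards the base's -x side (towards the robot): its axis points along (-0.5, 0, 0.866) in the base's frame. Origin: centre of the underside of the base plate, z up.
- flange_top (a point): Centre of the top face of the leg's flange (86 mm across), on the leg's axis, under the nut; axes as the filter's base. Near the rim, 36 to 42 mm from the axis, 4 mm high ribs: one alone (the single mark, facing the robot) and 46 degrees farther clockwise a close pair.
- cap_nut (a joint): Turning angle of the captive nut, rad: 0 slack, grows clockwise as seen from above the nut (tightening); 1.4 = pointer at the single mark (hand-tight), 2.2 = the stop, pointer between the pair of marks (fully tight). It turns stiffly, about 0.3 N m, and stays where left.
- nut_seat (a point): On the nut's axis, on top of its skirt; turns with the nut; z along the leg's axis outward. Steel nut: round skirt 62 mm across, 7 mm thick below this point, with a small pointer tab to 35 mm from the axis (-84 degrees from the nut's x); above, a hexagon 46 mm across flats, 26 mm high, then a low boss to 31 mm. Two flats are parallel to the nut's x, the others at 60 and 120 degrees.
- spanner: The larger of two loose open-end steel spanners, 195 x 75 x 14 mm, 0.3 kg. Jaw 49 mm wide; it goes over the nut along the nut's axis until it rests on the skirt. Origin: underside, jaw centre (where the nut's axis goes); x out of the open jaw, z up. Jaw tips at x = +18 mm, head back to x = -44 mm, then straight handle 24 mm wide to x = -177 mm. Either face may be up.
- spanner_grip (a point): Point on the spanner's handle 95 mm behind the jaw's centre, at half thickness (7 mm above the underside); axes as the spanner's.
- small_spanner: The smaller loose spanner, 160 mm long, jaw 36 mm wide: does not fit the nut, leave it. Origin and axes as for the larger one.
- mug: Loose white mug, 83 mm across, 86 mm high; origin under its centre. Leave it.
- tape_roll: Loose roll of brown tape, 92 mm across, 48 mm high; origin under its centre. Leave it.
- spice_jar: Loose spice jar, 44 mm across, 105 mm high; origin under its centre. Leave it.

How it is judged:
By the outcome, as a careful person would: the job done as asked, in the order asked, and still so for the second after the job is handed in, with the robot touching nothing.
It also fails if it takes over 72 s, if anything falls off the work surface, if the arm or the gripper's body presses on something with over 40 N, if the wrist force passes 120 N, or if a joint passes its speed limit or range.

## Working session

There is one attempt and no reset: what is moved stays moved. The work goes in short steps, Python scripts to look and compute and a tool call to move; the robot and the scene stay as the last step left them, time stands still between calls to the robot, and variables do not carry over. Pictures are saved under pics/ and viewed, at most 10 in all, crops included, and the job is handed in when it is done.

Besides the shell and the picture viewer there is one more tool, called after "Call:" in YAML: its name, and indented under it one key for each argument. arm_command: Moves the arm, as the interface text tells. Its arguments: {"type":"object","properties":{"delta_pos":{"type":"array"},"delta_rot":{"type":"array"},"gripper":{"type":"array"},"squeeze":{"type":"number"}},"required":["delta_pos","delta_rot","gripper"]}

```bash
ls; mkdir -p pics; python3 - <<'E'
from station import env
import cv2
for n in ("scene","top"):
    im=env.read_camera(n); cv2.imwrite(f"pics/{n}0.png",im[:,:,::-1])
    c=env.calibration(n); print(n,c)
print(env.calibration("wrist"))
s=env.observe(); print(s)
E
```

```text
pics
scene {'mtx': array([[511.66618888,   0.        , 324.33987488],
       [  0.        , 511.66618888, 235.63144933],
       [  0.        ,   0.        ,   1.        ]]), 'D': array([-0.08538067,  0.        ,  0.        ,  0.        ,  0.        ]), 'origin': array([-0.23839106, -1.11794622,  0.75275643]), 'orientation': array([ 0.79895733, -0.27919057,  0.17162475, -0.50424672])}
top {'mtx': array([[515.30595388,   0.        , 312.21078863],
       [  0.        , 515.30595388, 244.07115624],
       [  0.        ,   0.        ,   1.        ]]), 'D': array([0.02603218, 0.        , 0.        , 0.        , 0.        ]), 'origin': array([-1.29963093e-03,  5.24607747e-02,  1.53336333e+00]), 'orientation': array([-0.61950494,  0.76198137, -0.14813732,  0.11684752])}
{'mtx': array([[362.89113162,   0.        , 320.12339551],
       [  0.        , 362.89113162, 239.08210812],
       [  0.        ,   0.        ,   1.        ]]), 'D': array([-0.07292492,  0.        ,  0.        ,  0.        ,  0.        ]), 'T_tool_cam': array([[ 3.11118581e-06, -9.58816600e-01, -2.84025926e-01,
         7.
[... 262 characters left out ...]
0e+00]])}
{'t': 0.1, 'q': array([ 9.60619762e-01,  3.13406187e-01,  1.49835821e+00, -3.22527928e-05,
        1.33100649e+00, -2.23429880e-01]), 'qvel': array([-0.00058341, -0.0007511 , -0.00150851,  0.0010225 , -0.00016359,
        0.00081163]), 'joint_efforts': array([ 2.86926821e-03, -4.12894034e+01, -2.60141641e+01, -1.47832243e-04,
        2.95977050e-03,  5.59000023e-05]), 'eef_pos': array([0.19791533, 0.48601565, 0.23078719]), 'orientation': array([ 1.92166650e-01,  9.81362131e-01, -5.45019363e-04, -2.24174692e-04]), 'wrist_force': array([0.4867338 , 0.18278559, 0.38689695]), 'moment': array([-0.00847039, -0.0223884 ,  0.04069757]), 'grip_force': 0.0, 'grip_width': 0.08489905845132516}
```

View pics/scene0.png

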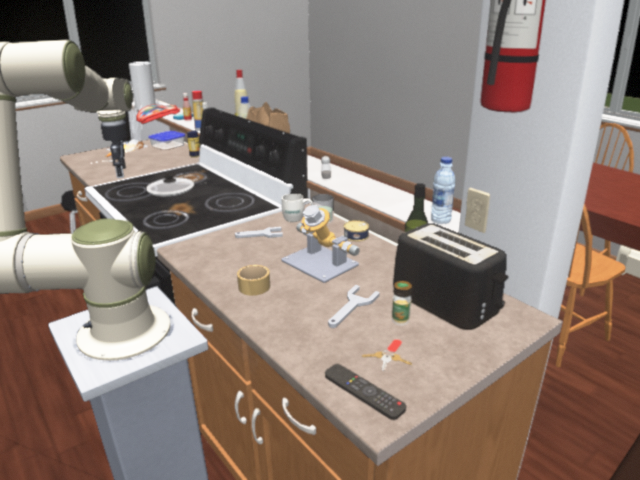

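View pics/top0.png

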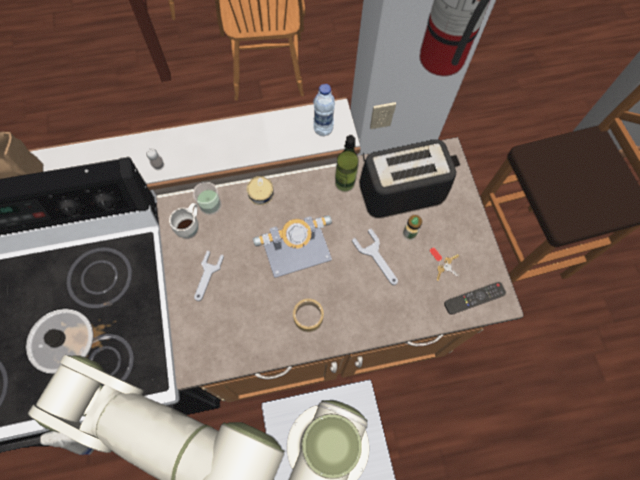

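The scene view shows the filter at about (320,250), the larger spanner at (355,305) and the small one at (258,232). In the top view the filter is at (297,245), the large spanner runs from its jaw at (368,243) to its end at (394,281), and the tape is at (308,314).

```bash
cat > h.py <<'E'
import numpy as np, cv2
from scipy.spatial.transform import Rotation as R
from station import env
def cam(n,s=None):
    c=env.calibration(n)
    if n=="wrist":
        s=s or env.observe(); T=np.eye(4); T[:3,:3]=R.from_quat(s["orientation"]).as_matrix(); T[:3,3]=s["eef_pos"]
        T=T@c["T_tool_cam"]; return c["mtx"],c["D"],T[:3,3],T[:3,:3]
    return c["mtx"],c["D"],np.array(c["origin"]),R.from_quat(c["orientation"]).as_matrix()
def ray(C,uv):
    p=cv2.undistortPoints(np.array(uv,float).reshape(-1,1,2),C[0],C[1]).reshape(-1,2)
    d=np.c_[p,np.ones(len(p))]@C[3].T; return C[2],d/np.linalg.norm(d,axis=1)[:,None]
def plane(C,uv,z=0,n=(0,0,1),p0=None):
    o,d=ray(C,uv); n=np.array(n,float); p0=np.array([0,0,z]) if p0 is None else p0
    return o+d*(((p0-o)@n)/(d@n))[:,None]
def tri(C1,u1,C2,u2):
    A=np.zeros((3,3));b=np.zeros(3);P=[]
    for C,u in((C1,u1),(C2,u2)):
        o,d=ray(C,u);M=np.eye(3)-np.outer(d[0],d[0]);A+=M;b+=M@o
    return np.linalg.solve(A,b)
def proj(C,P):
    r=cv2.Rodrigues(C[3].T)[0]; return cv2.projectPoints(np.array(P,float).reshape(-1,1,3),r,-C[3].T@C[2],C[0],C[1])[0].reshape(-1,2)
def shot(n,f):
    s=env.observe(); C=cam(n,s); im=np.ascontiguousarray(env.read_camera(n)[:,:,::-1]); cv2.imwrite(f"pics/{f}.png",im); return im,C
E
python3 - <<'E'
import cv2,numpy as np
t=cv2.imread("pics/top0.png")[195:295,240:430]; s=cv2.imread("pics/scene0.png")[190:340,270:420]
t=cv2.resize(t,None,fx=4,fy=4,interpolation=2)
s=cv2.resize(s,None,fx=1,fy=1)
cv2.imwrite("pics/c1.png",t)
from h import *
C=cam("top")
print(plane(C,[[368,243],[394,281],[297,245],[308,314],[208,275],[184,222],[414,226]],0).round(3))
E
```

```text
[[ 0.563 -0.257  0.   ]
 [ 0.423 -0.305  0.   ]
 [ 0.602 -0.033  0.   ]
 [ 0.374 -0.022  0.   ]
 [ 0.56   0.259  0.   ]
 [ 0.756  0.311  0.   ]
 [ 0.59  -0.418  0.   ]]
```

View pics/c1.png

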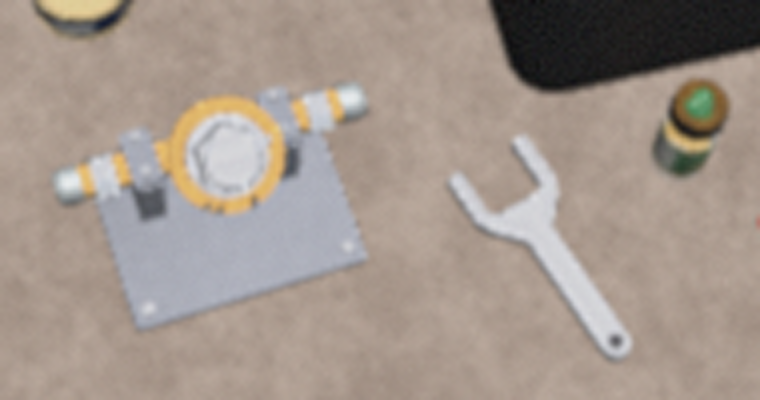

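The top crop shows the base's front corners at crop pixels (140,328) and (365,258), with the flange centred near (228,155). The single rib is near (253,203) and the pair near (213,210). The large spanner has its tips at (457,178) and (520,140) and its hole at (616,341).

```bash
python3 - <<'E'
from h import *
C=cam("top"); f=lambda L:[[240+(x+.5)/4-.5,195+(y+.5)/4-.5] for x,y in L]
b=plane(C,f([[140,328],[365,258]]),.012); print("front",b.round(4), np.linalg.norm(b[0]-b[1]))
yv=b[0]-b[1]; yv/=np.linalg.norm(yv); xv=np.array([yv[1],-yv[0],0])
mid=b.mean(0)+xv*.075; print("base",mid.round(4),"yaw",np.arctan2(xv[1],xv[0]))
s=plane(C,f([[457,178],[520,140],[616,341],[625,352]]),.012); print("spanner",s.round(4))
t=(s[0]+s[1])/2; d=t-s[2]; print(np.linalg.norm(d),np.arctan2(d[1],d[0]))
# flange: ray of image centre meets base's xz-plane-ish; leg axis vertical plane
o,dd=ray(C,f([[228,155]])); n=yv
# point on plane through base centre normal yv
for z in np.arange(.12,.24,.02): 
    p=plane(C,f([[228,155]]),z)[0]; print(z.round(3),((p-mid)@xv).round(4),((p-mid)@yv).round(4), "proj scene",proj(cam("scene"),p).round(1))
import cv2
im=cv2.imread("pics/scene0.png")[190:290,270:370]; cv2.imwrite("pics/c2.png",cv2.resize(im,None,fx=5,fy=5,interpolation=2))
E
```

```text
front [[ 0.5084  0.0561  0.012 ]
 [ 0.5293 -0.1272  0.012 ]] 0.18448468676889598
base [ 0.5933 -0.027   0.012 ] yaw 0.11349477992059027
spanner [[ 0.5807 -0.2139  0.012 ]
 [ 0.6025 -0.2712  0.012 ]
 [ 0.4232 -0.3023  0.012 ]
 [ 0.4132 -0.3068  0.012 ]]
0.17868229169644068 0.34110572634731856
0.12 -0.002 -0.0051 proj scene [[319.  228.7]]
0.14 -0.0102 -0.003 proj scene [[316.4 223.1]]
0.16 -0.0184 -0.0009 proj scene [[313.8 217.4]]
0.18 -0.0266 0.0013 proj scene [[311.1 211.6]]
0.2 -0.0348 0.0034 proj scene [[308.4 205.7]]
0.22 -0.043 0.0056 proj scene [[305.6 199.8]]
```

View pics/c2.png

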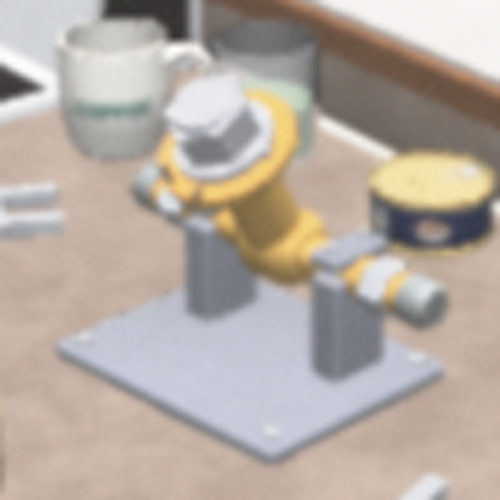

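The scene crop puts the flange centre at about crop (225,148), so full-image (315,219), which gives z ≈ 0.153 m. Next I work out the move to a viewing pose above the nut.

```bash
cat >> h.py <<'E'
YAW=.1135; BZ=R.from_euler('z',YAW).as_matrix(); A=BZ@np.array([-.5,0,.8660254])
LEG=BZ@R.from_euler('y',-30,degrees=True).as_matrix()  # z=A, x = uphill-ish direction away from robot
def toolR(psi):  # tool z=-A, tool x at angle psi (rad) in leg plane (from LEG x, ccw from above)
    x=LEG@np.array([np.cos(psi),np.sin(psi),0]); return np.c_[x,np.cross(-A,x),-A]
def go(p,Rt,s=None):
    s=s or env.observe(); R0=R.from_quat(s["orientation"]).as_matrix()
    w=R.from_matrix(R0.T@Rt).as_rotvec(); d=Rt.T@(np.array(p)-s["eef_pos"])*1000
    print("rot",w.round(4),"|",np.linalg.norm(w).round(3)," then delta mm",d.round(1)," (in old axes",(R0.T@(np.array(p)-s["eef_pos"])*1000).round(1),")")
E
python3 - <<'E'
from h import *
F=np.array([.5933,-.027,0])+BZ@np.array([-.0155,-.0015,.153]); print(F)
go(F+.115*A,toolR(np.radians(164.2)))
E
```

```text
[ 0.57806962 -0.03024582  0.153     ]
rot [-0.1996 -0.486  -0.2191] | 0.569  then delta mm [-380.  -470.3  112. ]  (in old axes [-496.3 -362.4  -21.5] )
```

Call:
arm_command:
  delta_pos:
    - [0,0,0]
    - [0,0,0]
    - [0,0,0]
    - [0,0,0]
    - [0,0,0]
    - [0,0,0]
    - [-20,-25,6]
    - [-20,-25,6]
    - [-20,-25,6]
    - [-20,-25,6]
    - [-20,-25,6]
    - [-20,-25,6]
  delta_rot:
    - [-0.0333,-0.081,-0.0365]
    - [-0.0333,-0.081,-0.0365]
    - [-0.0333,-0.081,-0.0365]
    - [-0.0333,-0.081,-0.0365]
    - [-0.0333,-0.081,-0.0365]
    - [-0.0333,-0.081,-0.0365]
    - [0,0,0]
    - [0,0,0]
    - [0,0,0]
    - [0,0,0]
    - [0,0,0]
    - [0,0,0]
  gripper: [85,85,85,85,85,85,85,85,85,85,85,85]

```text
t: 1.1
eef_pos: [0.3004, 0.3183, 0.2371]
orientation: [0.078, 0.963, 0.051, 0.254]
wrist_force: [0.6, 0.1, -0.2]
grip_width: 0.0855
grip_force: 0.0
```

Call:
arm_command:
  delta_pos:
    - [-22,-27,6.5]
    - [-22,-27,6.5]
    - [-22,-27,6.5]
    - [-22,-27,6.5]
    - [-22,-27,6.5]
    - [-22,-27,6.5]
    - [-22,-27,6.5]
    - [-22,-27,6.5]
    - [-22,-27,6.5]
    - [-22,-27,6.5]
    - [-20,-25,5.5]
    - [-20,-25,5.5]
  delta_rot:
    - [0,0,0]
    - [0,0,0]
    - [0,0,0]
    - [0,0,0]
    - [0,0,0]
    - [0,0,0]
    - [0,0,0]
    - [0,0,0]
    - [0,0,0]
    - [0,0,0]
    - [0,0,0]
    - [0,0,0]
  gripper: [85,85,85,85,85,85,85,85,85,85,85,85]

```text
t: 2.1
eef_pos: [0.5215, -0.0382, 0.2525]
orientation: [0.079, 0.963, 0.051, 0.254]
wrist_force: [0.7, 0.3, 0.7]
grip_width: 0.0851
grip_force: 0.0
```

Call:
arm_command:
  delta_pos:
    - [0,0,0]
    - [0,0,0]
    - [0,0,0]
  delta_rot:
    - [0,0,0]
    - [0,0,0]
    - [0,0,0]
  gripper: [85,85,85]

```text
t: 2.35
eef_pos: [0.5206, -0.0358, 0.2522]
orientation: [0.079, 0.963, 0.051, 0.254]
wrist_force: [-0.8, 0.7, 0.4]
grip_width: 0.085
grip_force: 0.0
```

```bash
python3 - <<'E'
from h import *
im,C=shot("wrist","w1"); s=env.observe(); print(s["t"],s["eef_pos"],s["q"].round(2))
F=np.array([.5933,-.027,0])+BZ@np.array([-.0155,-.0015,.153]); go(F+.115*A,toolR(np.radians(164.2)))
print(proj(C,[F,F+.007*A,F+.038*A]).round(1))
E
```

```text
2.4 [ 0.52054616 -0.03541211  0.25245547] [-0.42  0.04  1.87  0.36  0.81 -2.03]
rot [ 0.0017 -0.0003 -0.0001] | 0.002  then delta mm [-0.6 -1.3  0. ]  (in old axes [-0.6 -1.3 -0. ] )
[[318.4 234.7]
 [318.4 237.4]
 [318.3 251. ]]
```

View pics/w1.png

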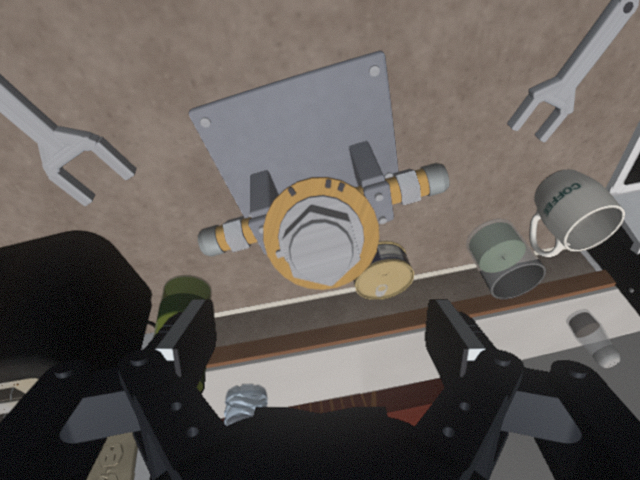

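The wrist view shows the flange centred near (321,233). The single rib is at (292,190) and the pair at (330,184) and (341,187), with the base's front edge running from (191,111) to (383,53).

```bash
python3 - <<'E'
from h import *
im=cv2.imread("pics/w1.png"); C=cam("wrist"); hsv=cv2.cvtColor(im,cv2.COLOR_BGR2HSV)
m=cv2.inRange(hsv,(10,110,90),(28,255,255)); m[:, :250]=0; m[:,390:]=0; m[:170]=0; m[300:]=0
h=cv2.convexHull(max(cv2.findContours(m,0,1)[0],key=cv2.contourArea)).reshape(-1,2)
e=cv2.fitEllipse(h); print(e)
b=plane(C,[[191,111],[383,53]],.012); yv=b[1]-b[0]; print("front",b.round(4),np.linalg.norm(yv),"yaw",np.arctan2(-yv[0],yv[1]))
s=plane(C,[[132,177],[82,201]],.012);print("spanner tips",s.round(4))
# flange centre: intersect ray with each plane normal A s.t. radius = 43mm
F=np.array([.5933,-.027,0])+BZ@np.array([-.0155,-.0015,.153])
for k in (-.01,-.005,0,.005,.01):
    P=plane(C,h,n=A,p0=F+k*A); c,r=cv2.minEnclosingCircle(((P-F)@LEG[:,:2]).astype(np.float32)*1000); print(k,np.round(c,1),round(r,1))
P=plane(C,[[292,190],[330,184],[341,187]],n=A,p0=F+.004*A); q=(P-F)@LEG[:,:2]; print(np.degrees(np.arctan2(q[:,1],q[:,0])),np.linalg.norm(q,axis=1))
cv2.imwrite("pics/c3.png",cv2.resize(im[165:305,250:395],None,fx=4,fy=4,interpolation=2))
E
```

```text
((321.046142578125, 232.83059692382812), (111.78571319580078, 115.64265441894531), 82.7794189453125)
front [[ 0.5296 -0.1242  0.012 ]
 [ 0.5096  0.0571  0.012 ]] 0.18237559910543072 yaw 0.10977411287324595
spanner tips [[ 0.5856 -0.209   0.012 ]
 [ 0.6017 -0.2749  0.012 ]]
-0.01 [3.5 2.1] 45.5
-0.005 [2.1 2.5] 44.6
0 [0.7 2.8] 43.8
0.005 [-0.6  3.2] 42.9
0.01 [-2.   3.5] 42.1
[-167.65515495  151.35626     139.62162448] [0.03813297 0.03877024 0.0392577 ]
```

View pics/c3.png

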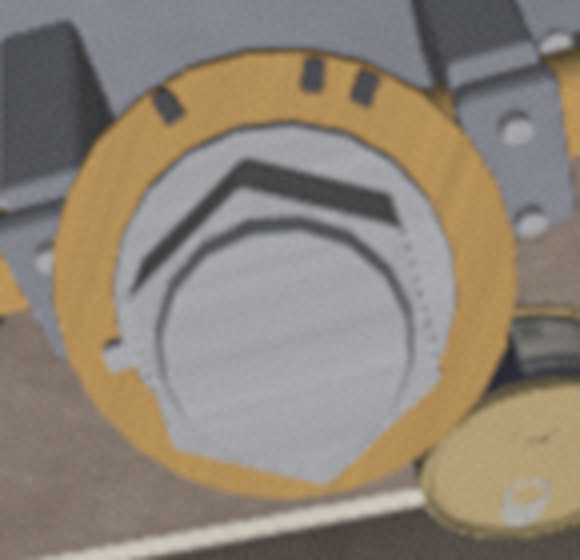

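The crop shows the pointer tab at crop (118,355), so full-image (279.5,253.7). The hexagon's lower top-face edge runs from (180,448) to (325,482) to (440,375), and the ribs are at (168,104), (313,75) and (365,87).

```bash
cat >> h.py <<'E'
F=np.array([.5933,-.027,0])+BZ@np.array([-.0155,-.0015,.153])+LEG@np.array([0,.003,.003])
E
python3 - <<'E'
from h import *
C=cam("wrist"); f=lambda L:[[250+(x+.5)/4-.5,165+(y+.5)/4-.5] for x,y in L]
def pol(L,h):
    q=(plane(C,f(L),n=A,p0=F+h*A)-F)@LEG[:,:2]; print(h,(q*1000).round(1).tolist(),np.degrees(np.arctan2(q[:,1],q[:,0])).round(1)%360,(np.linalg.norm(q,axis=1)*1e3).round(1)); return q
pol([[168,104],[313,75],[365,87]],.004); pol([[112,355]],.004)
q=pol([[180,448],[325,482],[440,375]],.033); d=np.diff(q,axis=0); print(np.degrees(np.arctan2(d[:,1],d[:,0])),np.linalg.norm(d,axis=1))
pol([[285,345]],.038)
E
```

```text
0.004 [[-37.3, -11.2], [-35.3, 14.3], [-30.8, 22.4]] [196.7 157.9 144. ] [38.9 38.1 38.1]
0.004 [[3.8, -34.5]] [276.3] [34.7]
0.033 [[13.7, -22.6], [26.0, -1.3], [13.0, 21.6]] [301.2 357.2  58.9] [26.4 26.1 25.2]
[ 59.88475032 119.6357606 ] [0.02462003 0.02629355]
0.038 [[-0.4, -0.7]] [244.1] [0.8]
```

```bash
python3 - <<'E'
from h import *
go(F+.011*A,toolR(np.pi))
E
```

```text
rot [ 1.800e-03 -1.000e-04 -2.758e-01] | 0.276  then delta mm [ -0.3   1.6 101. ]  (in old axes [1.00e-01 1.50e+00 1.01e+02] )
```

Call:
arm_command:
  delta_pos:
    - [0,0,0]
    - [0,0,0]
    - [0,0,0]
    - [0,1.5,20]
    - [0,0,20]
    - [0,0,20]
    - [0,0,15]
    - [0,0,10]
    - [0,0,10]
    - [0,0,6]
  delta_rot:
    - [0,0,-0.092]
    - [0,0,-0.092]
    - [0,0,-0.092]
    - [0,0,0]
    - [0,0,0]
    - [0,0,0]
    - [0,0,0]
    - [0,0,0]
    - [0,0,0]
    - [0,0,0]
  gripper: [85,85,85,85,85,85,85,85,85,85]

```text
t: 3.23
eef_pos: [0.5712, -0.0283, 0.1647]
orientation: [-0.055, 0.964, 0.015, 0.259]
wrist_force: [0.2, -0.1, -0.7]
grip_width: 0.0849
grip_force: 0.0
```

Call:
arm_command:
  delta_pos:
    - [0,0,0]
    - [0,0,0]
    - [0,0,0]
    - [0,0,0]
    - [0,0,0]
    - [0,0,0]
    - [0,0,0]
    - [0,0,0]
    - [0,0,0]
    - [0,0,0]
  delta_rot:
    - [0,0,0]
    - [0,0,0]
    - [0,0,0]
    - [0,0,0]
    - [0,0,0]
    - [0,0,0]
    - [0,0,0]
    - [0,0,0]
    - [0,0,0]
    - [0,0,0]
  gripper: [60,55,50,46,44,42,40,40,40,40]
  squeeze: 30

```text
t: 4.07
eef_pos: [0.5713, -0.0298, 0.1663]
orientation: [-0.055, 0.964, 0.014, 0.26]
wrist_force: [-4.0, -4.1, 3.2]
grip_width: 0.0451
grip_force: 30.2
```

```bash
python3 - <<'E'
from h import *
s=env.observe(); print(s["t"],s["q"].round(2),s["wrist_force"].round(1),s["moment"].round(2),s["grip_width"],s["grip_force"])
go(F+.011*A,toolR(np.pi)); R0=R.from_quat(s["orientation"]).as_matrix(); print("tool force",R0.T@s["wrist_force"])
E
```

```text
4.0667 [-0.36  0.25  1.86  0.42  0.59 -2.35] [-4.  -4.1  3.2] [-0.6   0.49 -0.38] 0.04513519332568093 30.17344504594803
rot [-0.0008  0.0023 -0.0003] | 0.002  then delta mm [0.9 1.8 0.9]  (in old axes [0.9 1.8 0.9] )
tool force [ 2.24150848 -3.63344112 -4.96468097]
```

Call:
arm_command:
  delta_pos:
    - [0,0,0]
    - [0,0,0]
    - [0,0,0]
    - [0,0,0]
    - [0,0,0]
    - [0,0,0]
    - [0,0,0]
    - [0,0,0]
    - [0,0,0]
    - [0,0,0]
    - [0,0,0]
    - [0,0,0]
  delta_rot:
    - [0,0,0.1]
    - [0,0,0.12]
    - [0,0,0.12]
    - [0,0,0.12]
    - [0,0,0.12]
    - [0,0,0.12]
    - [0,0,0.12]
    - [0,0,0.12]
    - [0,0,0.12]
    - [0,0,0.12]
    - [0,0,0.12]
    - [0,0,0.08]
  gripper: [40,40,40,40,40,40,40,40,40,40,40,40]

```text
t: 5.07
eef_pos: [0.5712, -0.0298, 0.1663]
orientation: [0.573, 0.777, 0.177, 0.191]
wrist_force: [-3.4, -4.2, 4.1]
grip_width: 0.0452
grip_force: 30.2
```

Call:
arm_command:
  delta_pos:
    - [0,0,0]
    - [0,0,0]
  delta_rot:
    - [0,0,0]
    - [0,0,0]
  gripper: [40,40]

```text
t: 5.23
eef_pos: [0.5712, -0.0298, 0.1663]
orientation: [0.572, 0.778, 0.176, 0.191]
wrist_force: [-4.9, -3.6, 3.2]
grip_width: 0.0452
grip_force: 30.3
```

```bash
python3 - <<'E'
from h import *
im,C=shot("wrist","w2")
s=env.observe(); print(s["t"],s["q"].round(2),s["wrist_force"].round(1),s["moment"].round(2),s["grip_width"],s["grip_force"])
go(F+.011*A,toolR(np.pi-1.39)); R0=R.from_quat(s["orientation"]).as_matrix(); print("tool force",R0.T@s["wrist_force"])
E
```

```text
5.2833 [-0.36  0.25  1.86  0.42  0.59 -0.97] [-3.1 -4.7  4.7] [-0.56  0.88 -0.62] 0.04575999400040704 30.273412764072418
rot [0.002  0.0011 0.0092] | 0.009  then delta mm [ 1.9 -0.5  0.9]  (in old axes [ 1.9 -0.4  0.9] )
tool force [-4.10345809 -1.59499077 -5.83611073]
```

View pics/w2.png

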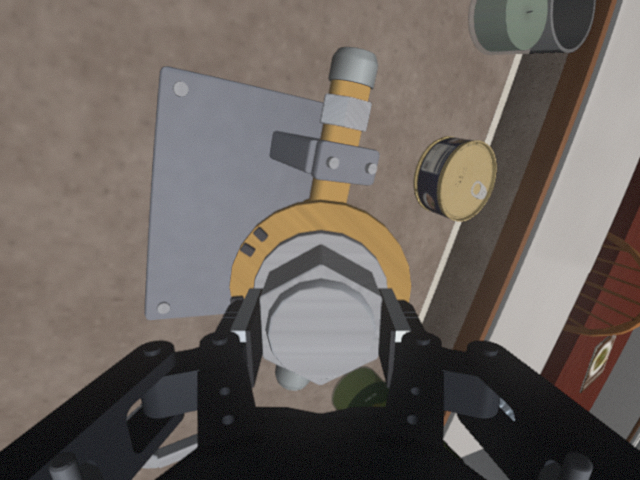

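The finger hides the pointer, and the pair shows at (255,241). I turn the last bit, release and back off to look.

Call:
arm_command:
  delta_pos:
    - [0,0,0]
    - [0,0,0]
    - [0,0,0]
    - [0,0,0]
    - [0,0,0]
    - [0,0,0]
    - [0,0,-10]
    - [0,0,-20]
    - [0,0,-25]
    - [0,0,-25]
    - [0,0,-20]
    - [0,0,0]
  delta_rot:
    - [0,0,0.01]
    - [0,0,0.007]
    - [0,0,0]
    - [0,0,0]
    - [0,0,0]
    - [0,0,0]
    - [0,0,0]
    - [0,0,0]
    - [0,0,0]
    - [0,0,0]
    - [0,0,0]
    - [0,0,0]
  gripper: [40,40,85,85,85,85,85,85,85,85,85,85]

```text
t: 6.28
eef_pos: [0.5212, -0.0352, 0.2561]
orientation: [0.578, 0.773, 0.179, 0.191]
wrist_force: [-0.6, 0.3, 0.4]
grip_width: 0.0848
grip_force: 0.0
```

Call:
arm_command:
  delta_pos:
    - [0,0,0]
    - [0,0,0]
  delta_rot:
    - [0,0,0]
    - [0,0,0]
  gripper: [85,85]

```text
t: 6.45
eef_pos: [0.5213, -0.0347, 0.2512]
orientation: [0.578, 0.774, 0.178, 0.188]
wrist_force: [-0.4, 0.2, 0.9]
grip_width: 0.0852
grip_force: 0.0
```

```bash
python3 - <<'E'
from h import *
im,C=shot("wrist","w3"); s=env.observe(); print(s["t"],s["q"].round(2)); 
c=proj(C,[F+.02*A])[0].round().astype(int); print(c)
x0,y0=c-75; cv2.imwrite("pics/c4.png",cv2.resize(im[y0:y0+150,x0:x0+150],None,fx=4,fy=4,interpolation=2)); print(x0,y0)
hsv=cv2.cvtColor(im,cv2.COLOR_BGR2HSV); m=cv2.inRange(hsv,(10,110,90),(28,255,255)); mm=np.zeros_like(m); cv2.circle(mm,tuple(map(int,proj(C,[F])[0])),72,255,-1)
h=cv2.convexHull(np.argwhere(m&mm)[:,::-1].astype(np.int32)).reshape(-1,2); print(cv2.fitEllipse(h))
for k in (-.004,0,.004):
    P=plane(C,h,n=A,p0=F+k*A); c,r=cv2.minEnclosingCircle(((P-F)@LEG[:,:2]).astype(np.float32)*1000); print(k,np.round(c,1),round(r,1))
E
```

```text
6.5 [-0.42  0.04  1.87  0.36  0.81 -0.9 ]
[320 243]
245 168
((321.2372131347656, 235.03076171875), (111.55726623535156, 133.37442016601562), 8.08897876739502)
-0.004 [ 2.2 -5.1] 53.0
0 [ 2.  -3.9] 52.2
0.004 [ 1.7 -2.8] 51.3
```

View pics/c4.png

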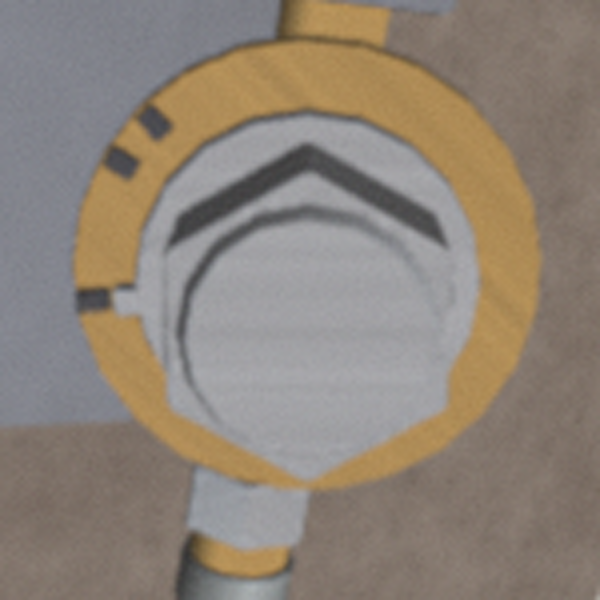

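The pointer lines up with the single mark: pointer at crop (122,298), rib at (93,299). The hand-tight step is done; now the spanner.

```bash
cat >> h.py <<'E'
def downR(h):
    x=np.array([np.cos(h),np.sin(h),0]); return np.c_[x,np.cross([0,0,-1],x),[0,0,-1]]
E
python3 - <<'E'
from h import *
C=cam("wrist"); f=lambda L:[[245+(x+.5)/4-.5,168+(y+.5)/4-.5] for x,y in L]
def pol(L,h):
    q=(plane(C,f(L),n=A,p0=F+h*A)-F)@LEG[:,:2]; print(h,(q*1000).round(1).tolist(),np.degrees(np.arctan2(q[:,1],q[:,0])).round(1)%360,(np.linalg.norm(q,axis=1)*1e3).round(1)); return q
pol([[308,264]],0); pol([[93,299],[120,162],[155,121]],.004); pol([[122,298]],.004)
q=pol([[165,405],[310,482],[450,410],[167,245],[443,245]],.033); print(q[[0,2]].mean(0),(q[1]))
go([.485,-.28,.13],downR(.341))
E
```

```text
0 [[0.5, 1.3]] [66.8] [1.4]
0.004 [[-36.5, -10.7], [-35.1, 14.9], [-30.2, 23.1]] [196.3 157.  142.6] [38.  38.2 38. ]
0.004 [[-31.4, -9.6]] [197.] [32.8]
0.033 [[-19.9, -17.0], [5.6, -26.3], [25.7, -9.9], [-23.4, 9.5], [19.1, 16.9]] [220.6 282.  338.9 157.9  41.6] [26.2 26.9 27.6 25.3 25.5]
[ 0.00292303 -0.01347684] [ 0.00557584 -0.02629656]
rot [ 0.4787 -0.3193  1.4792] | 1.587  then delta mm [-116.3  219.1  120.8]  (in old axes [-216.3 -155.2   72.4] )
```

Call:
arm_command:
  delta_pos:
    - [0,0,0]
    - [0,0,0]
    - [0,0,0]
    - [0,0,0]
    - [0,0,0]
    - [0,0,0]
    - [0,0,0]
    - [0,0,0]
    - [0,0,0]
    - [0,0,0]
    - [0,0,0]
    - [0,0,0]
  delta_rot:
    - [0.0367,-0.0245,0.1135]
    - [0.0367,-0.0245,0.1135]
    - [0.0367,-0.0245,0.1135]
    - [0.0367,-0.0245,0.1135]
    - [0.0367,-0.0245,0.1135]
    - [0.0367,-0.0245,0.1135]
    - [0.0367,-0.0245,0.1135]
    - [0.0367,-0.0245,0.1135]
    - [0.0367,-0.0245,0.1135]
    - [0.0367,-0.0245,0.1135]
    - [0.0367,-0.0245,0.1135]
    - [0.0367,-0.0245,0.1135]
  gripper: [85,85,85,85,85,85,85,85,85,85,85,85]

```text
t: 7.5
eef_pos: [0.5215, -0.0343, 0.2505]
orientation: [0.973, 0.228, 0.016, 0.017]
wrist_force: [-1.4, -0.5, 0.3]
grip_width: 0.0852
grip_force: 0.0
```

Call:
arm_command:
  delta_pos:
    - [0,0,0]
    - [-12,22,12]
    - [-12,22,12]
    - [-12,22,12]
    - [-12,22,12]
    - [-12,22,12]
    - [-12,22,12]
    - [-12,22,12]
    - [-12,22,12]
    - [-10,22,12]
    - [-10,21,12]
    - [0,0,0]
  delta_rot:
    - [0.0367,-0.0245,0.1135]
    - [0,0,0]
    - [0,0,0]
    - [0,0,0]
    - [0,0,0]
    - [0,0,0]
    - [0,0,0]
    - [0,0,0]
    - [0,0,0]
    - [0,0,0]
    - [0,0,0]
    - [0,0,0]
  gripper: [85,85,85,85,85,85,85,85,85,85,85,85]

```text
t: 8.5
eef_pos: [0.4871, -0.2831, 0.1286]
orientation: [0.985, 0.173, 0.0, 0.0]
wrist_force: [-0.1, -0.2, -0.7]
grip_width: 0.0852
grip_force: 0.0
```

Call:
arm_command:
  delta_pos:
    - [0,0,0]
    - [0,0,0]
  delta_rot:
    - [0,0,0]
    - [0,0,0]
  gripper: [85,85]

```text
t: 8.67
eef_pos: [0.4886, -0.2799, 0.1319]
orientation: [0.985, 0.175, 0.002, 0.001]
wrist_force: [-0.6, 1.1, 0.7]
grip_width: 0.085
grip_force: 0.0
```

```bash
python3 - <<'E'
from h import *
im,C=shot("wrist","w4"); s=env.observe(); print(s["t"],s["q"].round(2),s["eef_pos"]); go([.485,-.28,.13],downR(.341))
E
```

```text
8.7167 [-0.73  0.49  1.52  0.    1.13  0.49] [ 0.48883866 -0.27975889  0.13231703]
rot [ 0.004  -0.0037  0.0116] | 0.013  then delta mm [-3.7 -1.1  2.3]  (in old axes [-3.7 -1.1  2.3] )
```

View pics/w4.png

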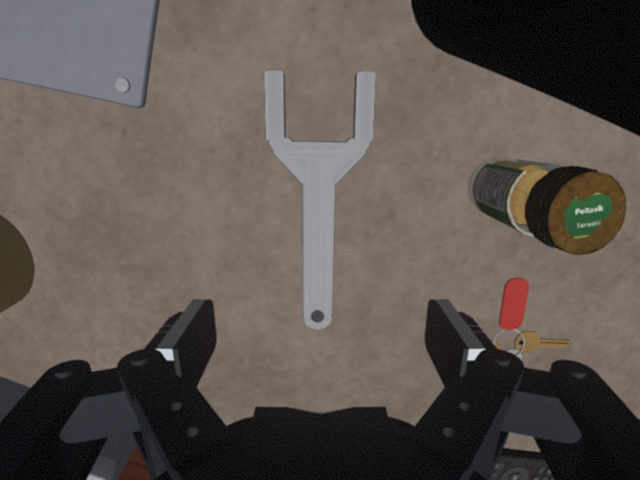

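The spanner lies straight ahead: its tips are at (274,71) and (366,72), the throat is at y≈140, and the hole is at (317,316).

```bash
python3 - <<'E'
from h import *
C=cam("wrist"); im=cv2.imread("pics/w4.png")
hsv=cv2.cvtColor(im,cv2.COLOR_BGR2HSV)
P=[]
for y in range(195,300,8):
    r=hsv[y,280:360]; ok=np.where((r[:,1]<45)&(r[:,2]>95))[0]; 
    P.append([(280+ok.min()+280+ok.max())/2,y]); 
P=np.array(P); print(P[:,0])
q=plane(C,P,.014); v=q[0]-q[-1]; u=np.linalg.svd(q-q.mean(0))[2][0]; u*=np.sign(u@v); print("heading",np.arctan2(u[1],u[0]))
t=plane(C,[[264,71],[284,71],[357,72],[376,72],[318,140],[318,329]],.014); print(t.round(4)); 
c=q.mean(0); x=(t-c)@u; print(x.round(4)); 
tip=x[:4].mean(); end=x[5]; print("len",tip-end); jc=((tip-.018)+(end+.177))/2; j=c+u*jc; g=c+u*(jc-.095); print("jaw",j,"grip",g)
h=np.arctan2(u[1],u[0]); go([g[0],g[1],.004],downR(h))
E
```

```text
[319.5 319.5 319.  319.  319.5 320.5 320.  319.5 319.5 319.5 319.5 319.5
 319.5 319. ]
heading 0.3513349553998426
[[ 0.5823 -0.2056  0.014 ]
 [ 0.5869 -0.2183  0.014 ]
 [ 0.6032 -0.2644  0.014 ]
 [ 0.6077 -0.2763  0.014 ]
 [ 0.5522 -0.2552  0.014 ]
 [ 0.4133 -0.3061  0.014 ]]
[ 0.1242  0.1241  0.1235  0.1237  0.0788 -0.069 ]
len 0.19290500156996843
jaw [ 0.57895096 -0.2465929   0.014     ] grip [ 0.48975412 -0.27928729  0.014     ]
rot [ 0.0041 -0.0036  0.0013] | 0.006  then delta mm [ 1.000e+00 -1.000e-01  1.283e+02]  (in old axes [  0.6  -0.6 128.3] )
```

Call:
arm_command:
  delta_pos:
    - [0.6,-0.6,18]
    - [0,0,18]
    - [0,0,18]
    - [0,0,18]
    - [0,0,18]
    - [0,0,18]
    - [0,0,12]
    - [0,0,6]
    - [0,0,3]
    - [0,0,0]
    - [0,0,0]
  delta_rot:
    - [0.004,-0.0036,0.0013]
    - [0,0,0]
    - [0,0,0]
    - [0,0,0]
    - [0,0,0]
    - [0,0,0]
    - [0,0,0]
    - [0,0,0]
    - [0,0,0]
    - [0,0,0]
    - [0,0,0]
  gripper: [70,70,70,60,60,60,60,60,60,60,60]

```text
t: 9.63
eef_pos: [0.4895, -0.2802, 0.0043]
orientation: [0.985, 0.174, 0.001, 0.001]
wrist_force: [-0.1, -0.3, -0.0]
grip_width: 0.0599
grip_force: 0.0
```

Call:
arm_command:
  delta_pos:
    - [0,0,0]
    - [0,0,0]
    - [0,0,0]
    - [0,0,0]
    - [0,0,0]
    - [0,0,0]
    - [0,0,0]
    - [0,0,0]
    - [0,0,0]
  delta_rot:
    - [0,0,0]
    - [0,0,0]
    - [0,0,0]
    - [0,0,0]
    - [0,0,0]
    - [0,0,0]
    - [0,0,0]
    - [0,0,0]
    - [0,0,0]
  gripper: [50,40,32,28,25,20,15,15,15]
  squeeze: 80

```text
t: 10.38
eef_pos: [0.489, -0.2799, 0.0039]
orientation: [0.985, 0.174, 0.0, 0.0]
wrist_force: [-2.1, 3.0, 6.3]
grip_width: 0.0215
grip_force: 78.2
```

```bash
python3 - <<'E'
from h import *
s=env.observe(); print(s["t"],s["eef_pos"],s["q"].round(2),s["wrist_force"].round(1),s["moment"].round(2),s["grip_width"],s["grip_force"]); go([.48975,-.27929,.004],downR(.3513))
E
```

```text
10.3833 [ 0.48900371 -0.27988977  0.00391463] [-0.73  0.67  1.6  -0.    0.87  0.49] [-2.1  3.   6.3] [ 0.44  0.36 -0.02] 0.021473572802036996 78.16307187080383
rot [ 0.0004 -0.     -0.0008] | 0.001  then delta mm [ 0.9 -0.3 -0.1]  (in old axes [ 0.9 -0.3 -0.1] )
```

Call:
arm_command:
  delta_pos:
    - [0,0,-5]
    - [0,0,-15]
    - [0,0,-22]
    - [0,0,-22]
    - [0,0,-22]
    - [0,0,-22]
    - [0,0,-22]
    - [0,0,-22]
    - [0,0,-22]
    - [0,0,-22]
    - [0,0,-22]
    - [0,0,-22]
  delta_rot:
    - [0,0,0]
    - [0,0,0]
    - [0,0,0]
    - [0,0,0]
    - [0,0,0]
    - [0,0,0]
    - [0,0,0]
    - [0,0,0]
    - [0,0,0]
    - [0,0,0]
    - [0,0,0]
    - [0,0,0]
  gripper: [15,15,15,15,15,15,15,15,15,15,15,15]

```text
t: 11.38
eef_pos: [0.4886, -0.2797, 0.2445]
orientation: [0.985, 0.174, -0.0, 0.0]
wrist_force: [0.8, 0.7, -2.2]
grip_width: 0.0215
grip_force: 78.8
```

```bash
cat >> h.py <<'E'
N=F+LEG@np.array([.0003,-.0016,0])
def sp(psi,u,lx=.0957,tz=.004):  # tool pose with spanner jaw on nut axis, underside u above flange
    Rt=toolR(psi); return N+A*(u+tz)-lx*Rt[:,0],Rt
E
python3 - <<'E'
from h import *
s=env.observe(); print(s["t"],s["eef_pos"],s["wrist_force"].round(1),s["moment"].round(2),s["grip_width"],s["grip_force"])
p,Rt=sp(np.radians(40),.06); print(p); go(p,Rt)
E
```

```text
11.3833 [ 0.48864937 -0.27968055  0.24448079] [ 0.8  0.7 -2.2] [-0.03  0.04 -0.01] 0.021488974433201486 78.79205703735352
[ 0.48877147 -0.10092898  0.17451848]
rot [-0.2378  0.4718 -0.4505] | 0.694  then delta mm [ 100.9 -147.2   70.8]  (in old axes [  61.5 -167.9   69.9] )
```

Call:
arm_command:
  delta_pos:
    - [0,0,0]
    - [0,0,0]
    - [0,0,0]
    - [0,0,0]
    - [0,0,0]
    - [0,0,0]
    - [0,0,0]
    - [12.6,-18.4,8.9]
    - [12.6,-18.4,8.9]
    - [12.6,-18.4,8.9]
    - [12.6,-18.4,8.9]
    - [12.6,-18.4,8.9]
  delta_rot:
    - [-0.034,0,0]
    - [-0.034,0.0786,-0.0751]
    - [-0.034,0.0786,-0.0751]
    - [-0.034,0.0786,-0.0751]
    - [-0.034,0.0786,-0.0751]
    - [-0.034,0.0786,-0.0751]
    - [-0.034,0.0786,-0.0751]
    - [0,0,0]
    - [0,0,0]
    - [0,0,0]
    - [0,0,0]
    - [0,0,0]
  gripper: [15,15,15,15,15,15,15,15,15,15,15,15]

```text
t: 12.38
eef_pos: [0.4876, -0.1674, 0.1984]
orientation: [0.887, 0.385, 0.244, 0.075]
wrist_force: [1.0, 0.2, -2.2]
grip_width: 0.0215
grip_force: 79.0
```

Call:
arm_command:
  delta_pos:
    - [12.6,-18.4,8.9]
    - [12.6,-18.4,8.9]
    - [12.6,-18.4,8.9]
    - [0,0,0]
    - [0,0,0]
    - [0,0,0]
  delta_rot:
    - [0,0,0]
    - [0,0,0]
    - [0,0,0]
    - [0,0,0]
    - [0,0,0]
    - [0,0,0]
  gripper: [15,15,15,15,15,15]

```text
t: 12.88
eef_pos: [0.4878, -0.102, 0.1725]
orientation: [0.887, 0.385, 0.244, 0.075]
wrist_force: [0.0, -0.3, -2.5]
grip_width: 0.0214
grip_force: 79.1
```

```bash
python3 - <<'E'
from h import *
s=env.observe(); print(s["t"],s["eef_pos"],s["q"].round(2),s["wrist_force"].round(1),s["moment"].round(2),s["grip_width"],s["grip_force"])
p,Rt=sp(np.radians(40),.06); go(p,Rt)
im,C=shot("wrist","w5")
E
```

```text
12.8833 [ 0.48775919 -0.10201817  0.1725243 ] [-0.62  0.1   2.02  0.55  0.69 -0.24] [ 0.  -0.3 -2.5] [-0.06  0.5   0.  ] 0.02140524725886675 79.05045747756958
rot [-0.0032  0.0057  0.0089] | 0.011  then delta mm [ 2.1  0.5 -1.2]  (in old axes [ 2.1  0.5 -1.2] )
```

View pics/w5.png

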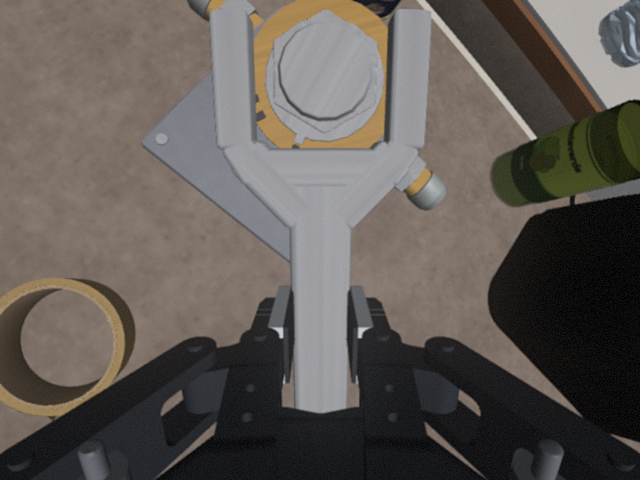

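The jaw is over the nut. Its inner sides are at x≈255 and x≈388, the boss centre is near (326,79), and the pointer is at (297,140).

```bash
python3 - <<'E'
from h import *
C=cam("wrist"); im=cv2.imread("pics/w5.png"); s=env.observe()
R0=R.from_quat(s["orientation"]).as_matrix(); 
tc=lambda P:((P-s["eef_pos"])@R0*1000).round(1)
cv2.imwrite("pics/c5.png",cv2.resize(im[0:160,200:440],None,fx=3,fy=3,interpolation=2))
print("nut axis N in tool",tc(N+.038*A), "psi toolx", np.degrees(np.arctan2(R0[:,0]@LEG[:,1],R0[:,0]@LEG[:,0])))
print("boss by camera",tc(plane(C,[[326,79]],n=A,p0=N+.038*A)))
# jaw points on spanner's top face: tool z = +.004-.014 -> -10mm
p0=s["eef_pos"]-R0[:,2]*.010
print("jaw tips/inner/throat",tc(plane(C,[[212,10],[250,10],[390,10],[431,10],[257,145],[388,145],[321,150],[293,230],[350,230]],n=R0[:,2],p0=p0)))
E
```

```text
nut axis N in tool [98.1  1.1 24.3] psi toolx 40.483289460938245
boss by camera [[94.7  2.5 24.3]]
jaw tips/inner/throat [[112.3 -35.8 -10. ]
 [112.  -23.1 -10. ]
 [112.   23.  -10. ]
 [112.3  36.7 -10. ]
 [ 68.1 -22.5 -10. ]
 [ 68.1  24.1 -10. ]
 [ 66.3   0.3 -10. ]
 [ 36.8 -10.3 -10. ]
 [ 36.8  11.2 -10. ]]
```

View pics/c5.png

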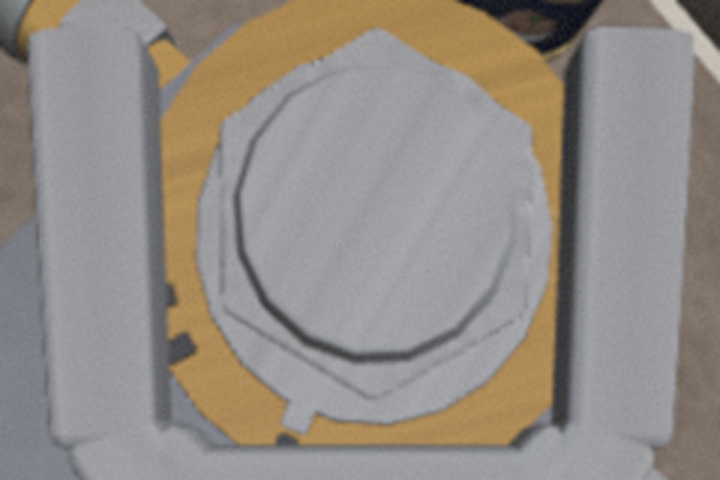

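The close crop shows the hexagon's sides parallel to the jaw and its centre at full-image (325,71). I correct the lateral offset by about +1.3 mm and descend.

Call:
arm_command:
  delta_pos:
    - [2.3,1.3,0]
    - [0,0,8]
    - [0,0,8]
    - [0,0,5]
    - [0,0,3]
    - [0,0,2]
    - [0,0,2]
    - [0,0,2]
    - [0,0,0]
  delta_rot:
    - [-0.003,0.0057,0.009]
    - [0,0,0]
    - [0,0,0]
    - [0,0,0]
    - [0,0,0]
    - [0,0,0]
    - [0,0,0]
    - [0,0,0]
    - [0,0,0]
  gripper: [15,15,15,15,15,15,15,15,15]

```text
t: 13.68
eef_pos: [0.5047, -0.099, 0.1471]
orientation: [0.888, 0.381, 0.248, 0.074]
wrist_force: [-0.1, -0.1, -1.1]
grip_width: 0.0212
grip_force: 79.1
```

```bash
cat >> h.py <<'E'
def st(psi=40,u=.008):
    s=env.observe(); R0=R.from_quat(s["orientation"]).as_matrix(); print(s["t"],"Ftool",(R0.T@s["wrist_force"]).round(1),"Mtool",(R0.T@s["moment"]).round(2),"q6",s["q"][5].round(2),s["grip_force"])
    p,Rt=sp(np.radians(psi),u); go(p,Rt)
E
python3 -c "
from h import *
st()"
```

```text
13.6833 Ftool [-0.5 -0.4  1. ] Mtool [ 0.24 -0.3   0.01] q6 -0.27 79.10149097442627
rot [-0.0014  0.     -0.0005] | 0.001  then delta mm [-0.2  0.  20.3]  (in old axes [-0.2  0.  20.3] )
```

Call:
arm_command:
  delta_pos:
    - [0,0,2]
    - [0,0,3]
    - [0,0,3]
    - [0,0,3]
    - [0,0,3]
    - [0,0,0]
  delta_rot:
    - [0,0,0]
    - [0,0,0]
    - [0,0,0]
    - [0,0,0]
    - [0,0,0]
    - [0,0,0]
  gripper: [15,15,15,15,15,15]

```text
t: 14.18
eef_pos: [0.5116, -0.0981, 0.1346]
orientation: [0.888, 0.381, 0.247, 0.074]
wrist_force: [-0.3, 1.4, -3.2]
grip_width: 0.022
grip_force: 79.1
```

```bash
python3 -c "
from h import *
st()"
```

```text
14.1833 Ftool [-0.4 -2.2  2.8] Mtool [ 0.25 -0.4   0.  ] q6 -0.28 79.09784317016602
rot [-0.0019  0.0002 -0.0007] | 0.002  then delta mm [-0.1  0.2  6. ]  (in old axes [-0.1  0.2  6. ] )
```

Call:
arm_command:
  delta_pos:
    - [0,0,2]
    - [0,0,2]
    - [0,0,1.5]
    - [0,0,1]
    - [0,0,0]
  delta_rot:
    - [0,0,0]
    - [0,0,0]
    - [0,0,0]
    - [0,0,0]
    - [0,0,0]
  gripper: [15,15,15,15,15]

```text
t: 14.6
eef_pos: [0.5148, -0.0979, 0.1294]
orientation: [0.888, 0.381, 0.248, 0.074]
wrist_force: [0.1, -0.2, -2.7]
grip_width: 0.0213
grip_force: 79.1
```

```bash
python3 -c "
from h import *
st()
im,C=shot('wrist','w6')"
```

```text
14.6 Ftool [-1.1 -0.7  2.4] Mtool [ 0.27 -0.39 -0.04] q6 -0.29 79.09759640693665
rot [-0.0013  0.0001 -0.0006] | 0.001  then delta mm [-0.2 -0.  -0.1]  (in old axes [-0.2 -0.  -0.1] )
```

View pics/w6.png

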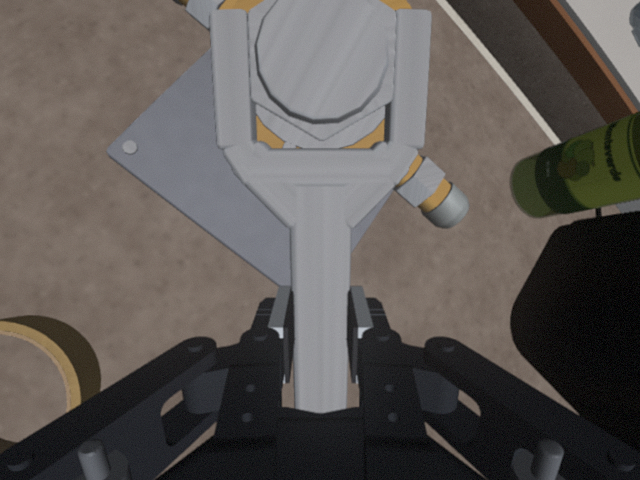

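The spanner is down over the hexagon, parallel to the flats and with light forces. I begin the tightening arc. I have also gone past the limit of 10 viewed pictures, with 12 so far, so from here on I only measure numerically.

Call:
arm_command:
  delta_pos:
    - [0.3,-7.65,0]
    - [0.3,-7.65,0]
    - [0.3,-7.65,0]
    - [0.3,-7.65,0]
    - [0,0,0]
  delta_rot:
    - [0,0,0.08]
    - [0,0,0.08]
    - [0,0,0.08]
    - [0,0,0.08]
    - [0,0,0]
  gripper: [15,15,15,15,15]

```text
t: 15.07
eef_pos: [0.4982, -0.073, 0.122]
orientation: [0.937, 0.234, 0.257, 0.034]
wrist_force: [0.7, -2.4, -3.8]
grip_width: 0.0218
grip_force: 79.1
```

```bash
python3 -c "
from h import *
st(40-np.degrees(.32))"
```

```text
15.0667 Ftool [-2.3  1.7  3.5] Mtool [-0.16 -0.66  0.24] q6 0.03 79.0914523601532
rot [-0.0003 -0.     -0.0033] | 0.003  then delta mm [-0.4  0.4  0.3]  (in old axes [-0.4  0.4  0.3] )
```

Call:
arm_command:
  delta_pos:
    - [0.3,-7.65,0]
    - [0.3,-7.65,0]
    - [0.3,-7.65,0]
    - [0.3,-7.65,0]
    - [0.2,-5.75,0]
    - [0,0,0]
  delta_rot:
    - [0,0,0.08]
    - [0,0,0.08]
    - [0,0,0.08]
    - [0,0,0.08]
    - [0,0,0.06]
    - [0,0,0]
  gripper: [15,15,15,15,15,15]

```text
t: 15.57
eef_pos: [0.4888, -0.0386, 0.1188]
orientation: [0.964, 0.054, 0.258, -0.015]
wrist_force: [0.4, -2.7, -3.2]
grip_width: 0.0217
grip_force: 79.1
```

```bash
python3 -c "
from h import *
st(40-np.degrees(.70))"
```

```text
15.5667 Ftool [-1.5  2.7  2.8] Mtool [-0.38 -0.54  0.23] q6 0.47 79.1038191318512
rot [-0.0003 -0.      0.0001] | 0.0  then delta mm [-0.6  0.2  0.2]  (in old axes [-0.6  0.2  0.2] )
```

Force is about 3 N, so the nut is turning. I take smaller steps to the stop.

Call:
arm_command:
  delta_pos:
    - [0,-3.8,0]
    - [0,-3.8,0]
    - [0,-2,0]
    - [0,-2,0]
    - [0,0,0]
  delta_rot:
    - [0,0,0.04]
    - [0,0,0.04]
    - [0,0,0.02]
    - [0,0,0.02]
    - [0,0,0]
  gripper: [15,15,15,15,15]

```text
t: 15.98
eef_pos: [0.4881, -0.0277, 0.1191]
orientation: [0.966, -0.003, 0.257, -0.03]
wrist_force: [1.5, -1.8, -2.2]
grip_width: 0.0213
grip_force: 79.1
```

```bash
python3 -c "
from h import *
st(40-np.degrees(.82))"
```

```text
15.9833 Ftool [0.3 2.  2.5] Mtool [-0.52 -0.25  0.07] q6 0.62 79.08834457397461
rot [ 0.0001 -0.0002  0.0023] | 0.002  then delta mm [-0.6 -0.3  0.2]  (in old axes [-0.6 -0.3  0.2] )
```

Call:
arm_command:
  delta_pos:
    - [0,-2,0]
    - [0,-2,0]
    - [0,0,0]
  delta_rot:
    - [0,0,0.02]
    - [0,0,0.02]
    - [0,0,0]
  gripper: [15,15,15]

```text
t: 16.23
eef_pos: [0.4882, -0.0238, 0.1194]
orientation: [0.966, -0.023, 0.257, -0.035]
wrist_force: [2.7, -3.4, -2.1]
grip_width: 0.0215
grip_force: 79.1
```

```bash
python3 -c "
from h import *
st(40-np.degrees(.86))"
```

```text
16.2333 Ftool [1.5 3.5 3. ] Mtool [-0.58 -0.13  0.11] q6 0.68 79.08228278160095
rot [ 0.0001 -0.0003  0.0017] | 0.002  then delta mm [-0.7 -0.1  0.2]  (in old axes [-0.7 -0.1  0.2] )
```

Call:
arm_command:
  delta_pos:
    - [0,-2,0]
    - [0,0,0]
  delta_rot:
    - [0,0,0.02]
    - [0,0,0]
  gripper: [15,15]

```text
t: 16.4
eef_pos: [0.4882, -0.0218, 0.1196]
orientation: [0.965, -0.032, 0.256, -0.038]
wrist_force: [0.9, -4.7, -1.9]
grip_width: 0.0214
grip_force: 79.1
```

```bash
python3 -c "
from h import *
st(40-np.degrees(.88))"
```

```text
16.4 Ftool [0.2 4.8 1.9] Mtool [-0.71 -0.04  0.11] q6 0.71 79.0773868560791
rot [ 0.0002 -0.0004  0.0012] | 0.001  then delta mm [-0.6 -0.   0.2]  (in old axes [-0.6 -0.   0.2] )
```

Call:
arm_command:
  delta_pos:
    - [0,-2,0]
    - [0,0,0]
  delta_rot:
    - [0,0,0.02]
    - [0,0,0]
  gripper: [15,15]

```text
t: 16.57
eef_pos: [0.4883, -0.0197, 0.1198]
orientation: [0.965, -0.042, 0.256, -0.04]
wrist_force: [1.5, -4.4, -1.0]
grip_width: 0.0213
grip_force: 79.1
```

```bash
python3 -c "
from h import *
st(40-np.degrees(.90))"
```

```text
16.5667 Ftool [1.3 4.4 1.3] Mtool [-0.74  0.07  0.11] q6 0.73 79.07421112060547
rot [ 0.0002 -0.0005  0.0008] | 0.001  then delta mm [-0.6  0.1  0.2]  (in old axes [-0.6  0.1  0.2] )
```

Call:
arm_command:
  delta_pos:
    - [0,-2,0]
    - [0,0,0]
  delta_rot:
    - [0,0,0.02]
    - [0,0,0]
  gripper: [15,15]

```text
t: 16.73
eef_pos: [0.4884, -0.0178, 0.12]
orientation: [0.964, -0.052, 0.255, -0.043]
wrist_force: [2.6, -5.2, -1.3]
grip_width: 0.0214
grip_force: 79.1
```

```bash
python3 -c "
from h import *
st(40-np.degrees(.92))"
```

```text
16.7333 Ftool [2.2 5.1 2.2] Mtool [-0.8   0.12  0.15] q6 0.76 79.07852053642273
rot [ 0.0002 -0.0006  0.0006] | 0.001  then delta mm [-0.6  0.2  0.2]  (in old axes [-0.6  0.2  0.2] )
```

Call:
arm_command:
  delta_pos:
    - [0,-2,0]
    - [0,0,0]
  delta_rot:
    - [0,0,0.02]
    - [0,0,0]
  gripper: [15,15]

```text
t: 16.9
eef_pos: [0.4886, -0.0158, 0.1202]
orientation: [0.964, -0.062, 0.255, -0.046]
wrist_force: [3.1, -4.0, -1.2]
grip_width: 0.0214
grip_force: 79.1
```

```bash
python3 -c "
from h import *
st(40-np.degrees(.94))"
```

```text
16.9 Ftool [2.6 3.8 2.3] Mtool [-0.9   0.08  0.23] q6 0.79 79.08398866653442
rot [ 0.0003 -0.0007  0.0005] | 0.001  then delta mm [-0.6  0.3  0.2]  (in old axes [-0.6  0.3  0.2] )
```

Call:
arm_command:
  delta_pos:
    - [0,-2,0]
    - [0,0,0]
  delta_rot:
    - [0,0,0.02]
    - [0,0,0]
  gripper: [15,15]

```text
t: 17.07
eef_pos: [0.4888, -0.0139, 0.1205]
orientation: [0.963, -0.071, 0.255, -0.048]
wrist_force: [4.0, -6.1, -1.4]
grip_width: 0.0212
grip_force: 79.1
```

```bash
python3 -c "
from h import *
st(40-np.degrees(.96))"
```

```text
17.0667 Ftool [3.7 5.7 2.9] Mtool [-1.01  0.13  0.24] q6 0.82 79.08649921417236
rot [ 0.0004 -0.0008  0.0005] | 0.001  then delta mm [-0.6  0.3  0.2]  (in old axes [-0.6  0.3  0.2] )
```

Call:
arm_command:
  delta_pos:
    - [0,-2,0]
    - [0,-2,0]
    - [0,0,0]
  delta_rot:
    - [0,0,0.02]
    - [0,0,0.02]
    - [0,0,0]
  gripper: [15,15,15]

```text
t: 17.32
eef_pos: [0.4898, -0.0108, 0.1213]
orientation: [0.961, -0.091, 0.254, -0.052]
wrist_force: [3.9, -9.4, -2.9]
grip_width: 0.0214
grip_force: 79.1
```

```bash
python3 -c "
from h import *
st(40-np.degrees(1.0))
shot('wrist','w7'); shot('top','t7'); shot('scene','s7')"
```

```text
17.3167 Ftool [3.8 9.  4. ] Mtool [-1.59  0.34 -0.05] q6 0.88 79.08250451087952
rot [ 0.002  -0.0025  0.0013] | 0.003  then delta mm [-1.3 -0.1  0.3]  (in old axes [-1.3 -0.1  0.3] )
```

Call:
arm_command:
  delta_pos:
    - [0,-2,0]
    - [0,-2,0]
    - [0,0,0]
  delta_rot:
    - [0,0,0.02]
    - [0,0,0.01]
    - [0,0,0]
  gripper: [15,15,15]

```text
t: 17.72
eef_pos: [0.4908, -0.008, 0.1221]
orientation: [0.96, -0.105, 0.254, -0.055]
wrist_force: [3.2, -16.3, -2.9]
grip_width: 0.0213
grip_force: 79.1
```

```bash
python3 -c "
from h import *
st(40-np.degrees(1.03))"
```

```text
17.7167 Ftool [ 5.1 15.8  3.2] Mtool [-2.81  0.51 -0.04] q6 0.93 79.12682890892029
rot [ 0.004  -0.0042  0.0016] | 0.006  then delta mm [-1.9  0.1  0.3]  (in old axes [-1.9  0.1  0.3] )
```

The force climbed to 16 N, about 1.5 N·m at the nut, so it is at the stop. I back off into the play, lift off along the axis, and check the pointer numerically.

Call:
arm_command:
  delta_pos:
    - [0.1,4.1,0]
    - [0.1,4.1,0]
    - [0.1,4.1,0]
    - [0.1,4.1,0]
    - [0,0,0]
  delta_rot:
    - [0,0,-0.0425]
    - [0,0,-0.0425]
    - [0,0,-0.0425]
    - [0,0,-0.0425]
    - [0,0,0]
  gripper: [15,15,15,15,15]

```text
t: 18.13
eef_pos: [0.4871, -0.0222, 0.1185]
orientation: [0.966, -0.022, 0.255, -0.036]
wrist_force: [-1.0, -3.7, -2.8]
grip_width: 0.0215
grip_force: 79.7
```

```bash
python3 -c "
from h import *
st(40-np.degrees(.86))"
```

```text
18.1333 Ftool [-2.1  4.   1.7] Mtool [-0.73 -0.63  0.36] q6 0.68 79.66028451919556
rot [-0.001   0.0026  0.0022] | 0.004  then delta mm [ 0.9  1.3 -0.2]  (in old axes [ 0.9  1.3 -0.2] )
```

Call:
arm_command:
  delta_pos:
    - [0,1.5,0]
    - [0,0,0]
  delta_rot:
    - [0,0,0]
    - [0,0,0]
  gripper: [15,15]

```text
t: 18.3
eef_pos: [0.4874, -0.023, 0.1188]
orientation: [0.966, -0.023, 0.255, -0.036]
wrist_force: [0.1, 0.6, -1.5]
grip_width: 0.0217
grip_force: 79.5
```

```bash
python3 -c "
from h import *
st(40-np.degrees(.86))"
```

```text
18.3 Ftool [-0.7 -0.5  1.4] Mtool [-0.12 -0.42  0.03] q6 0.68 79.52355980873108
rot [-0.0017  0.002   0.0005] | 0.003  then delta mm [ 0.4  0.6 -0. ]  (in old axes [ 0.4  0.6 -0. ] )
```

Call:
arm_command:
  delta_pos:
    - [0,0,-3]
    - [0,0,-3]
    - [0,0,-4]
    - [0,0,0]
  delta_rot:
    - [0,0,0]
    - [0,0,0]
    - [0,0,0]
    - [0,0,0]
  gripper: [15,15,15,15]

```text
t: 18.63
eef_pos: [0.4827, -0.0236, 0.1285]
orientation: [0.966, -0.023, 0.256, -0.036]
wrist_force: [0.9, -0.3, -1.7]
grip_width: 0.0214
grip_force: 79.5
```

```bash
python3 -c "
from h import *
st(40-np.degrees(.86))"
```

```text
18.6333 Ftool [-0.   0.5  2. ] Mtool [-0.03 -0.48 -0.01] q6 0.7 79.5331621170044
rot [-0.0006 -0.0001  0.0002] | 0.001  then delta mm [-0.4  0.7 10.8]  (in old axes [-0.4  0.7 10.8] )
```

Call:
arm_command:
  delta_pos:
    - [0,0,-12]
    - [0,0,-16]
    - [0,0,-16]
    - [0,0,-16]
    - [-10,0,-10]
    - [-10,0,0]
    - [0,0,0]
    - [0,0,0]
  delta_rot:
    - [0,0,0]
    - [0,0,0]
    - [0,0,0]
    - [0,0,0]
    - [0,0,0]
    - [0,0,0]
    - [0,0,0]
    - [0,0,0]
  gripper: [15,15,15,15,15,15,15,15]

```text
t: 19.3
eef_pos: [0.4307, -0.0264, 0.1787]
orientation: [0.966, -0.024, 0.256, -0.036]
wrist_force: [0.4, 0.2, -1.6]
grip_width: 0.0212
grip_force: 79.6
```

```bash
python3 - <<'E'
from h import *
st(40-np.degrees(.86))
im,C=shot('wrist','w8'); hsv=cv2.cvtColor(im,cv2.COLOR_BGR2HSV)
for r,h in((.0395,.004),(.0335,.003)):
    out=[]
    for a in range(120,216,2):
        P=N+h*A+LEG@np.array([r*np.cos(np.radians(a)),r*np.sin(np.radians(a)),0]); u,v=proj(C,[P])[0].round().astype(int)
        out.append(f"{a}:{hsv[v,u,1]}/{hsv[v,u,2]}" if 0<=v<480 and 0<=u<640 else f"{a}:-")
    print(r,proj(C,[P]),*out)
E
```

```text
19.3 Ftool [-0.5 -0.1  1.6] Mtool [-0.08 -0.5  -0.02] q6 0.75 79.55756306648254
rot [-0.0004  0.0006 -0.0008] | 0.001  then delta mm [19.8  0.5 80.3]  (in old axes [19.8  0.5 80.3] )
0.0395 [[366.05776866 107.9222413 ]] 120:126/164 122:129/166 124:126/164 126:127/163 128:124/164 130:126/164 132:132/159 134:125/163 136:126/164 138:131/163 140:98/125 142:14/75 144:10/76 146:112/121 148:129/166 150:128/164 152:126/164 154:54/95 156:14/74 158:20/76 160:118/128 162:131/163 164:124/165 166:124/164 168:130/161 170:127/161 172:128/160 174:124/162 176:125/163 178:127/162 180:125/159 182:127/165 184:128/161 186:126/164 188:129/162 190:131/165 192:124/146 194:15/68 196:3/75 198:32/87 200:127/161 202:130/161 204:127/159 206:128/161 208:125/161 210:126/164 212:126/164 214:129/160
0.0335 [[359.26127436 100.4664671 ]] 120:127/168 122:127/165 124:125/161 126:124/163 128:131/163 130:130/161 132:128/161 134:130/159 136:129/160 138:127/162 140:129/160 142:126/164 144:130/157 146:7/148 148:10/146 150:10/157 152:12/144 154:65/121 156:135/163 158:124/165 160:131/160 162:129/160 164:130/163 166:126/164 168:128/164 170:128/163 172:128/161 174:133/161 176:127/162 178:125/165 180:126/164 182:128/161 184:129/160 186:127/159 188:130/161 190:127/161 192:127/165 194:129/162 196:127/165 198:127/165 200:128/163 202:127/165 204:131/163 206:127/165 208:127/162 210:128/163 212:127/163 214:128/163
```

The measurement confirms it: the ribs of the pair are at 143° and 156.5°, and the pointer is centred at 149.5°, midway between them. Now I lay the spanner down where it came from.

```bash
python3 - <<'E'
from h import *
s=env.observe(); R0=R.from_quat(s["orientation"]).as_matrix(); go([.489,-.28,.25],R0); 
Rt=downR(.351); print(R.from_matrix(R0.T@Rt).as_rotvec())
E
```

```text
rot [0. 0. 0.] | 0.0  then delta mm [101.6 245.2 -47.4]  (in old axes [101.6 245.2 -47.4] )
[ 0.01921956 -0.52632113 -0.39054712]
```

Call:
arm_command:
  delta_pos:
    - [0,20,-10]
    - [10,25,-5]
    - [10,25,-5]
    - [11,25,-4]
    - [11,25,-4]
    - [11,25,-4]
    - [12,25,-4]
    - [12,25,-4]
    - [12,25,-4]
    - [12,25,-3]
    - [0,0,0]
    - [0,0,0]
  delta_rot:
    - [0,0,0]
    - [0,0,0]
    - [0,0,0]
    - [0,0,0]
    - [0,0,0]
    - [0,0,0]
    - [0,0,0]
    - [0,0,0]
    - [0,0,0]
    - [0,0,0]
    - [0.003,-0.088,-0.065]
    - [0.003,-0.088,-0.065]
  gripper: [15,15,15,15,15,15,15,15,15,15,15,15]

```text
t: 20.35
eef_pos: [0.4883, -0.2817, 0.2487]
orientation: [0.984, 0.043, 0.17, -0.023]
wrist_force: [-0.2, 0.7, -2.5]
grip_width: 0.0212
grip_force: 79.7
```

Call:
arm_command:
  delta_pos:
    - [0,0,0]
    - [0,0,0]
    - [0,0,0]
    - [0,0,0]
    - [0,0,0]
    - [0,0,0]
  delta_rot:
    - [0.003,-0.088,-0.065]
    - [0.003,-0.088,-0.065]
    - [0.003,-0.088,-0.065]
    - [0.003,-0.087,-0.065]
    - [0,0,0]
    - [0,0,0]
  gripper: [15,15,15,15,15,15]

```text
t: 20.85
eef_pos: [0.4894, -0.2793, 0.2483]
orientation: [0.985, 0.174, 0.0, -0.0]
wrist_force: [-0.8, -0.6, -2.1]
grip_width: 0.0217
grip_force: 79.7
```

```bash
python3 - <<'E'
from h import *
s=env.observe(); print(s["t"],s["eef_pos"],s["q"].round(2),s["wrist_force"].round(1),s["moment"].round(2),s["grip_force"])
go([.489,-.28,.0045],downR(.351))
E
```

```text
20.85 [ 0.48942162 -0.27928294  0.24825463] [-0.73  0.39  1.35  0.    1.4   0.49] [-0.8 -0.6 -2.1] [-0.01  0.03  0.02] 79.6990692615509
rot [-0.0002 -0.0005 -0.0007] | 0.001  then delta mm [ -0.6   0.5 243.8]  (in old axes [ -0.8   0.6 243.8] )
```

Call:
arm_command:
  delta_pos:
    - [0,0,20]
    - [0,0,25]
    - [0,0,25]
    - [0,0,25]
    - [0,0,25]
    - [0,0,25]
    - [0,0,25]
    - [0,0,25]
    - [0,0,20]
    - [0,0,12]
    - [0,0,6]
    - [0,0,4]
  delta_rot:
    - [0,0,0]
    - [0,0,0]
    - [0,0,0]
    - [0,0,0]
    - [0,0,0]
    - [0,0,0]
    - [0,0,0]
    - [0,0,0]
    - [0,0,0]
    - [0,0,0]
    - [0,0,0]
    - [0,0,0]
  gripper: [15,15,15,15,15,15,15,15,15,15,15,15]

```text
t: 21.85
eef_pos: [0.4881, -0.2802, 0.012]
orientation: [0.985, 0.173, -0.0, 0.0]
wrist_force: [0.4, 0.4, -1.7]
grip_width: 0.0219
grip_force: 79.7
```

Call:
arm_command:
  delta_pos:
    - [0,0,2]
    - [0,0,1.5]
    - [0,0,1]
    - [0,0,1]
    - [0,0,0]
  delta_rot:
    - [0,0,0]
    - [0,0,0]
    - [0,0,0]
    - [0,0,0]
    - [0,0,0]
  gripper: [15,15,15,15,15]

```text
t: 22.27
eef_pos: [0.4883, -0.28, 0.0068]
orientation: [0.985, 0.174, -0.0, 0.001]
wrist_force: [-0.2, -0.0, -1.4]
grip_width: 0.0214
grip_force: 79.7
```

```bash
python3 - <<'E'
from h import *
s=env.observe(); print(s["t"],s["eef_pos"],s["wrist_force"].round(1),s["moment"].round(2),s["grip_force"])
E
```

```text
22.2667 [ 0.48831473 -0.27995249  0.00683778] [-0.2 -0.  -1.4] [-0.02  0.1  -0.01] 79.683176279068
```

Call:
arm_command:
  delta_pos:
    - [0,0,0.7]
    - [0,0,0.7]
    - [0,0,0.7]
    - [0,0,0.7]
    - [0,0,0]
    - [0,0,0]
  delta_rot:
    - [0,0,0]
    - [0,0,0]
    - [0,0,0]
    - [0,0,0]
    - [0,0,0]
    - [0,0,0]
  gripper: [15,15,15,15,15,15]

```text
t: 22.77
eef_pos: [0.4882, -0.2799, 0.004]
orientation: [0.985, 0.174, -0.0, 0.0]
wrist_force: [-1.9, -0.5, 0.9]
grip_width: 0.0215
grip_force: 80.1
```

Call:
arm_command:
  delta_pos:
    - [0,0,0.3]
    - [0,0,0]
    - [0,0,0]
    - [0,0,0]
    - [0,0,0]
    - [0,0,0]
    - [0,0,0]
    - [0,0,0]
  delta_rot:
    - [0,0,0]
    - [0,0,0]
    - [0,0,0]
    - [0,0,0]
    - [0,0,0]
    - [0,0,0]
    - [0,0,0]
    - [0,0,0]
  gripper: [15,15,23,26,30,38,48,55]

```text
t: 23.43
eef_pos: [0.4882, -0.2799, 0.0034]
orientation: [0.985, 0.174, -0.0, 0.0]
wrist_force: [-0.3, 0.2, -1.2]
grip_width: 0.0549
grip_force: 0.0
```

Call:
arm_command:
  delta_pos:
    - [0,0,-3]
    - [0,0,-8]
    - [0,0,-20]
    - [0,0,-25]
    - [0,0,-25]
    - [0,0,-25]
    - [0,0,-20]
    - [0,0,0]
    - [0,0,0]
    - [0,0,0]
  delta_rot:
    - [0,0,0]
    - [0,0,0]
    - [0,0,0]
    - [0,0,0]
    - [0,0,0]
    - [0,0,0]
    - [0,0,0]
    - [0,0,0]
    - [0,0,0]
    - [0,0,0]
  gripper: [60,60,60,70,80,85,85,85,85,85]

```text
t: 24.27
eef_pos: [0.488, -0.2795, 0.1291]
orientation: [0.985, 0.174, -0.001, -0.0]
wrist_force: [-0.2, 0.2, -0.5]
grip_width: 0.0852
grip_force: 0.0
```

```bash
python3 - <<'E'
from h import *
im,C=shot("wrist","w9"); s=env.observe(); print(s["t"],s["eef_pos"],s["wrist_force"].round(1),s["grip_width"])
hsv=cv2.cvtColor(im,cv2.COLOR_BGR2HSV)
P=[]
for y in range(195,300,8):
    r=hsv[y,260:380]; ok=np.where((r[:,1]<45)&(r[:,2]>95))[0]; P.append([260+(ok.min()+ok.max())/2,y] if len(ok) else [-1,y])
P=np.array(P); print(P[:,0]); q=plane(C,P,.014); print(q[[0,-1]].round(4))
d=cv2.absdiff(cv2.imread("pics/w4.png"),im).max(2); print("diff to first look",(d[60:330,255:385]>40).mean())
t,_=shot("top","t9"); t0=cv2.imread("pics/top0.png"); dd=cv2.absdiff(t,t0).max(2)
for n,(u,v) in dict(tape=(308,314),small=(208,275),mug=(184,222),jar=(414,226)).items(): print(n,(dd[v-15:v+15,u-15:u+15]>50).mean())
E
```

```text
24.3167 [ 0.48789642 -0.2794087   0.12866603] [-0.3 -1.  -0.5] 0.08456775352917094
[319.5 320.  320.  320.  319.5 316.5 319.5 320.5 320.5 320.  320.  318.5
 319.5 319. ]
[[ 0.5152 -0.2689  0.014 ]
 [ 0.4384 -0.2965  0.014 ]]
diff to first look 0.03247863247863248
tape 0.4866666666666667
small 0.0
mug 0.0
jar 0.6977777777777778
```

```bash
python3 - <<'E'
from h import *
d=cv2.absdiff(cv2.imread("pics/w4.png"),cv2.imread("pics/w9.png")).max(2)>60
print("jar",d[160:260,470:625].mean(),"tape",d[215:310,0:35].mean(),"base",d[0:100,0:155].mean())
env.sign_off()
E
```

```text
jar 0.07890322580645161 tape 0.0 base 0.0
the job is handed in; nothing more can be done
```

The nut was hand-tightened to the single mark, then tightened with the larger spanner to its stop between the pair. The spanner lies flat where it came from, and the other things showed no sign of having moved. I handed the job in at about 24 s, though I viewed 12 pictures instead of the 10 allowed.

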